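# Sort leftover lamp parts at the assembly bench

## Task

Put the leftover lamp parts away: the finned heat sink flat on the floor of the square tray, fins up, the bezel ring flat on the floor of the round dish, and both spacer rods lengthwise into the rod tube, the long one first and the short one behind it, pushed in until no rod sticks out of the mouth. Leave the timer where it is.

Things in the scene. Friction and masses are not known exactly. Their poses are not given: they have to be found in the camera images.
- long_rod_mid (a point): Long spacer rod: plain aluminium, eight-sided, 64 mm long, 22 mm across flats, about 70 g, loose, lying on one of its flats. The point is its centre (11 mm above what it lies on); x runs along the rod; z is up at the start.
- short_rod_mid (a point): Short spacer rod: as the long rod, but 36 mm long, about 40 g. The point is its centre (11 mm above what it lies on); x runs along the rod; z is up at the start.
- heatsink_mid (a point): Heat sink: dark metal, square, 44 x 44 mm and 30 mm high, five upright fins on a 7 mm base plate, about 70 g, loose. The point is its centre (15 mm above its underside); the fins run along x; the outer fins' faces are at y = +-22 mm; z up through the fins.
- bezel_mid (a point): Bezel: bare steel ring lying flat, outside diameter 50 mm, hole 32 mm, 24 mm high, about 50 g, loose. The point is its centre, 12 mm above its underside; z is the ring's axis.
- tray_floor (a point): Square tray: red plastic, open on top, fixed to the bench, 110 x 110 mm outside, 18 mm high, walls and floor 4 mm thick. The point is the middle of its inner floor, 4 mm above the bench; x and y run along its sides.
- dish_floor (a point): Round dish: red plastic, open on top, fixed to the bench, 120 mm across the rim, 18 mm high, walls and floor 4 mm thick (flat inner floor about 106 mm across). The point is the middle of its inner floor, 4 mm above the bench.
- mouth (a point): Rod tube: grey, level, fixed, closed (black) far end, 104 mm deep. Bore 30 wide, 28 high, floor 24 above the bench; outside 42 wide, top 55 mm above the bench, 12 mm viewing slot along it. The first 12 mm have no roof and flare to about 40 mm wide inside. Point: in the mouth's plane, 11 mm above the floor, on a lying rod's centre line; x points into the tube, z up. Rods slide on plain friction (under 2 N).
- ledge (a point): Ledge of the rod tube: its floor, carried on straight out of the mouth, open at both sides and above, 75 mm long and only 20 mm wide, 6 mm thick; a rod can be laid on it, then pushed in. Free beneath but for a foot 60 to 70 mm from the mouth. Point: middle of its top, 37.5 mm before the mouth, 24 mm above the bench; x points to the tube.
- timer_mid (a point): Timer: a small grey plastic box, 46 x 46 x 18 mm, with a black screen and three buttons, loose. Not part of the job; the point is its centre, 9 mm above the bench.
Not all that is in view belongs to the job. Leave any pink look-alike of the part that bears long_rod_mid alone.

How it is judged:
By the outcome, as a careful person would: the job done as asked, in the order asked, and still so for the second after the job is handed in, with the robot touching nothing.
It also fails if it takes over 128 s, if anything falls off the work surface, if the arm or the gripper's body presses on something with over 40 N, if the wrist force passes 120 N, or if a joint passes its speed limit or range.

## Robot

A 7-joint arm with a two-finger parallel gripper is mounted at the origin on the work surface. World frame = base frame: x ahead of the robot, y to its left, z up, the work surface at z = 0. Lengths are in m, angles in rad, forces in N, time in s.
With the tool pointing down it reaches from about 0.4 to 0.85 m from the base axis. Payload 10.4 kg.
Tool frame: the origin (TCP) lies on the mounting face of the last link; the fingertips stand r.tips_ahead ahead of it and the grasp point (between the pads) lies 164 mm ahead of it (r.tips_ahead is the distance from the TCP to the fingertips, in m); z points along the fingers, y is the line along which they close (so a half turn about z gives the same grasp; the last joint's range is limited). The gripper opens to 87 mm and grips with 3 to 60 N. Pads are 19 mm wide; open, the fingers measure 117 mm over their backs; the gripper's body (75 mm by 190 mm) begins 51 mm behind the grasp point.
Start: joints at [-1.245, 0.332, -0.065, 1.46, 0.022, 1.35, -0.088], TCP at [0.214, 0.587, 0.405] pointing down, gripper open.
Joint ranges: [-2.6, 2.6], [-0.5, 2.12], [-1.47, 1.34], [0.16, 2.42], [-1.27, 4.41], [0.06, 2.06], [-2.6, 2.6]. Speed limits (rad/s): [2.22, 2.22, 2.79, 2.79, 3.14, 3.14, 3.14].

## Interface

Orientations are given as a unit quaternion [x, y, z, w].
In Python, from bench import telemetry, imaging, job, r gives the robot as it stands.
- The arm moves only by the tool move_arm, never from a script. Its argument "steps" is a list of rows, each an object of numbers: "dx", "dy", "dz": the shift along the tool's x, y, z in cm; "spin": the turn about the tool's z in rad. In form: [{"dx": .., "dy": .., "dz": .., "spin": ..}, ...]. A call has 1 to 12 rows; each row shifts and turns the commanded pose from where the row before left it, along the tool's axes as they then stand; what a row does not reach is not made up. A row lasts 1/10 s, in which the tool goes at most 50 mm and 8.59 degrees, less where a joint would pass 70% of its speed; a pose out of reach is approached as far as the arm can. A call with a gripper value outside its range is refused whole. "claw" is the finger opening in cm, from 0 to 8.7, set as the call begins (left out, the last holds). The fingers move at their own pace and stop on an object; "squeeze" is the grip in N (left out, the last holds). Time passes only in rows, so rows that do not move let the fingers close. It gives the time, the measured TCP pose, the force, the opening and the grip force at its end, in the units of the state.
- telemetry.read_state(): the state, without advancing time (a new reading comes with each control period).
- imaging.camera(name): name is "scene" or "top" or "wrist"; returns a dict with "img" (400x640x3 uint8, red, green, blue), "camera_matrix" (3x3 intrinsics, pixels), "R" (3x3) and "t" (3): a world point X has camera coordinates R X + t. Camera axes: x right, y down, z forward; pixel columns grow to the right and rows downward; lengths in m; the calibration is good to about 2 mm. The wrist camera is an equidistant fisheye: a pixel r from the principal point sees the ray r / f radians off the axis. A picture is of the moment at which its call begins. There is no depth.
- job.close_job(): hands the job in; it is judged then, once.
The state is a dict: "time": time; "joint_positions": joint angles; "joint_vel": joint speeds; "joint_torque": joint torques, N m; "ee_pos": TCP position; "eef_rot": TCP orientation; "ft_force": force on the tool from outside, world axes, zero at the start; "torque": the same for the moment, N m; "width": finger opening in m; "grip_force": force on a finger pad.
Only numpy, scipy, OpenCV 4.12 (cv2) and the standard library are available. Lean on these libraries where they do the work, as an engineer would, in place of code of your own. Each camera call takes 0.05 s, during which the arm holds its last target. There are 200 camera calls.

## Working session

There is one attempt and no reset: what is moved stays moved. The work goes in short steps, Python scripts to look and compute and a tool call to move; the robot and the scene stay as the last step left them, time stands still between calls to the robot, and variables do not carry over. Pictures are saved under pics/ and viewed, at most 17 in all, crops included, and the job is handed in when it is done.

Besides the shell and the picture viewer there is one more tool, called after "Request:" as name(argument=value, ...), one argument or row to a line, values as JSON. move_arm: Moves the arm, as the interface text tells. Its arguments: {"type":"object","properties":{"steps":{"type":"array","items":{"type":"object","properties":{"dx":{"type":"number"},"dy":{"type":"number"},"dz":{"type":"number"},"spin":{"type":"number"}}}},"claw":{"type":"number"},"squeeze":{"type":"number"}},"required":["steps"]}

```bash
mkdir -p pics; ls
python3 - <<'E'
from bench import telemetry, imaging, job, r
import cv2,numpy as np
print(r.tips_ahead, telemetry.read_state())
for n in ["scene","top"]:
    c=imaging.camera(n); cv2.imwrite(f"pics/{n}0.png",c["img"][:,:,::-1]); np.savez(f"{n}0.npz",**c)
    print(n,c["camera_matrix"].tolist(),np.round(-c["R"].T@c["t"],3),np.round(c["R"],3).tolist())
E
```

```text
pics
0.1822 {'time': 0.0, 'joint_positions': array([-1.24458726,  0.33288125, -0.06469921,  1.46090657,  0.0216021 ,
        1.34987787, -0.08848965]), 'joint_vel': array([-6.07400790e-04,  1.39733734e-03,  9.57692792e-06,  2.56096700e-04,
        5.18332164e-04,  6.15556587e-04,  7.46448211e-04]), 'joint_torque': array([-1.19335862e-03, -6.23240805e+01,  2.40275235e-02, -3.89913726e+01,
       -6.13514450e-02,  3.94493539e-02,  1.64404619e-04]), 'ee_pos': array([0.21356702, 0.58725741, 0.40396449]), 'eef_rot': array([ 1.73506765e-01,  9.84832436e-01, -6.83117535e-04, -8.79027995e-05]), 'ft_force': array([ 0.49895599, -0.31405481,  0.61635674]), 'torque': array([-0.01648569, -0.00311831,  0.00962035]), 'grip_force': 0.0, 'width': 0.08722875103034573}
scene [[388.79914272274596, 0.0, 320.30612831871304], [0.0, 388.79914272274596, 195.5583544354949], [0.0, 0.0, 1.0]] [ 0.885 -0.757  0.618] [[0.842, 0.539, 0.023], [0.31, -0.449, -0.838], [-0.442, 0.713, -0.545]]
top [[423.8855374573211, 0.0, 321.00368122196863], [0.0, 423.8855374573211, 189.41019742491187], [0.0, 0.0, 1.0]] [ 0.377 -0.048  1.005] [[-0.025, -1.0, -0.005], [-0.999, 0.025, -0.044], [0.044, 0.004, -0.999]]
```

View pics/top0.png

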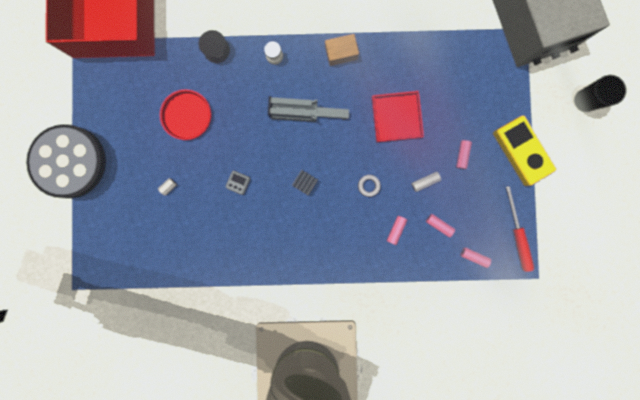

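View pics/scene0.png

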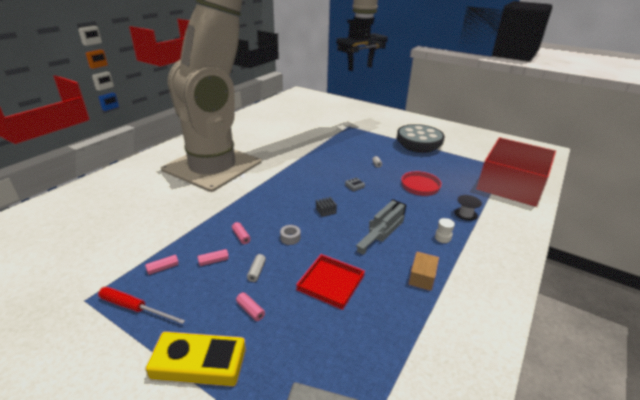

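The long rod candidates in the top view are silver (427,181), chosen, and the pink look-alikes at (464,154), (397,230), (441,225) and (476,258). The short silver rod is at (167,186), the heat sink at (306,182), the bezel at (369,185), the tray at (398,117), the dish at (186,115), and the timer at (237,182), which I leave alone. The tube is at (295,108) with its ledge towards (350,113), so its mouth faces right (-y).

```bash
cat > h.py <<'E'
import numpy as np, cv2
from bench import telemetry, imaging, job, r
def ray(c,u,v,fish=False):
    K=c["camera_matrix"]; p=np.array([(u-K[0,2])/K[0,0],(v-K[1,2])/K[1,1]])
    if fish:
        th=np.hypot(*p); d=np.array([*(p/max(th,1e-9)*np.sin(th)),np.cos(th)])
    else: d=np.array([*p,1.])
    return -c["R"].T@c["t"], c["R"].T@d
def onz(c,u,v,z,fish=False):
    o,d=ray(c,u,v,fish); return o+d*(z-o[2])/d[2]
def snap(n,name):
    c=imaging.camera(n); cv2.imwrite(f"pics/{name}.png",c["img"][:,:,::-1]); np.savez(name+".npz",**c); return c
def pix(c,X,fish=False):
    K=c["camera_matrix"]; p=c["R"]@np.asarray(X,float)+c["t"]
    if fish:
        q=np.hypot(p[0],p[1]); m=p[:2]/max(q,1e-9)*np.arctan2(q,p[2])
    else: m=p[:2]/p[2]
    return K[0,0]*m[0]+K[0,2],K[1,1]*m[1]+K[1,2]
def pose():
    from scipy.spatial.transform import Rotation as R
    s=telemetry.read_state(); M=R.from_quat(s["eef_rot"]).as_matrix()
    return s,s["ee_pos"],M,np.arctan2(M[1,1],M[0,1])
def plan(x,y,z,yaw=None):
    """rows to bring grasp axis to x,y, TCP to z, tool y axis along yaw (mod pi)"""
    s,p,M,a=pose(); d=0 if yaw is None else (yaw-a+np.pi/2)%np.pi-np.pi/2
    n=int(np.ceil(abs(d)/0.14)); D=np.array([x,y,z])-p
    print("t %.1f j7 %.2f tcp %s yaw %.3f tilt %.3f"%(s["time"],s["joint_positions"][6],np.round(p,4),a,np.hypot(M[0,2],M[1,2])))
    print("spin total %.3f -> %d rows of %.4f"%(-d,n,-d/max(n,1)))
    k=max(n,int(np.ceil(np.linalg.norm(D)/.045)),1)
    a2=a+d; ty=np.array([np.cos(a2),np.sin(a2)]); tx=np.array([-ty[1],ty[0]])
    tx=tx if True else 0
    # tool z down: x = y cross z
    tx=np.cross([*ty,0],[0,0,-1])[:2]
    print("AFTER spin, total cm dx %.2f dy %.2f dz %.2f in >=%d rows"%(100*D[:2]@tx,100*D[:2]@ty,-100*D[2],int(np.ceil(np.linalg.norm(D)/.048))))
E
python3 - <<'E'
from h import *
c=dict(np.load("top0.npz")); im=c["img"]; hsv=cv2.cvtColor(im,cv2.COLOR_RGB2HSV)
mat=cv2.inRange(hsv,(100,90,40),(125,255,255))
m=cv2.bitwise_not(mat); m[:34]=0;m[285:]=0;m[:,:76]=0;m[:,535:]=0
cs,_=cv2.findContours(m,cv2.RETR_EXTERNAL,cv2.CHAIN_APPROX_NONE)
for k in cs:
    if cv2.contourArea(k)<40: continue
    b=cv2.minAreaRect(k); q=cv2.boxPoints(b)
    z=.012; w=np.array([onz(c,*t,z)[:2] for t in q]); ctr=onz(c,*b[0],z)
    e=w[1]-w[0]; f=w[2]-w[1]; L=e if np.hypot(*e)>np.hypot(*f) else f
    print(np.round(b[0]),"ctr",np.round(ctr[:2],3),"size mm",np.round([np.hypot(*e)*1e3,np.hypot(*f)*1e3]),"yaw %.2f"%np.arctan2(L[1],L[0]))
for n,u,v in [("a",0,0)]:
    crop=im[80:220,140:480]; 
cv2.imwrite("pics/crop.png",cv2.resize(im[85:215,230:480],None,fx=3.2,fy=3.2,interpolation=cv2.INTER_CUBIC)[:,:,::-1])
E
```

```text
[397. 230.] ctr [ 0.322 -0.218] size mm [71. 29.] yaw -0.45
[441. 225.] ctr [ 0.33  -0.321] size mm [29. 73.] yaw -2.19
[398. 235.] ctr [ 0.31 -0.22] size mm [639. 227.] yaw -1.60
[167. 187.] ctr [0.436 0.318] size mm [43. 29.] yaw -0.80
[368. 185.] ctr [ 0.428 -0.156] size mm [54. 52.] yaw -1.60
[426. 181.] ctr [ 0.433 -0.291] size mm [73. 29.] yaw -1.13
[305. 182.] ctr [ 0.439 -0.006] size mm [44. 48.] yaw -2.14
[238. 182.] ctr [0.442 0.151] size mm [48. 50.] yaw -2.01
[464. 154.] ctr [ 0.496 -0.381] size mm [73. 32.] yaw -0.20
[ 91. 162.] ctr [0.5   0.497] size mm [168.  71.] yaw 0.00
[308. 110.] ctr [ 0.61  -0.019] size mm [ 54. 194.] yaw -1.66
[185. 114.] ctr [0.607 0.273] size mm [127. 126.] yaw -1.27
[408. 118.] ctr [ 0.583 -0.253] size mm [177. 216.] yaw -2.09
[273.  53.] ctr [0.749 0.062] size mm [47. 62.] yaw -2.67
[513. 118.] ctr [ 0.579 -0.5  ] size mm [100. 397.] yaw 3.09
[414.  61.] ctr [ 0.72  -0.273] size mm [130. 112.] yaw -0.03
[223.  46.] ctr [0.768 0.181] size mm [108. 707.] yaw -1.67
```

View pics/crop.png

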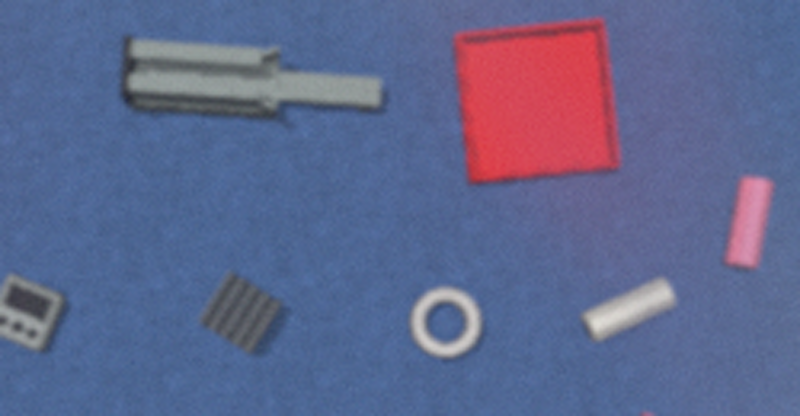

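The crop shows the chosen rod is plain silver (crop 630,308), clear of the pink one (750,222). The tube's black closed end is at (128,70), its mouth at (275,82), and the ledge end at (382,92). The heat sink comes first, since it is on the way.

Run:
```python
from h import *
plan(.40,.25,.36,1.0); plan(.439,-.006,.33,1.0)
```

```text
t 0.1 j7 -0.09 tcp [0.2136 0.5873 0.404 ] yaw 1.222 tilt 0.001
spin total 0.222 -> 2 rows of 0.1110
AFTER spin, total cm dx -33.91 dy -18.31 dz 4.40 in >=9 rows
t 0.1 j7 -0.09 tcp [0.2136 0.5873 0.404 ] yaw 1.222 tilt 0.001
spin total 0.222 -> 2 rows of 0.1110
AFTER spin, total cm dx -51.02 dy -37.74 dz 7.40 in >=14 rows
```

Request:
move_arm(
  steps=[
    {"spin": 0.111},
    {"spin": 0.111},
    {"dx": -3.4, "dy": -1.83, "dz": 0.44},
    {"dx": -3.4, "dy": -1.83, "dz": 0.44},
    {"dx": -3.4, "dy": -1.83, "dz": 0.44},
    {"dx": -3.4, "dy": -1.83, "dz": 0.44},
    {"dx": -3.4, "dy": -1.83, "dz": 0.44},
    {"dx": -3.4, "dy": -1.83, "dz": 0.44},
    {"dx": -3.4, "dy": -1.83, "dz": 0.44},
    {"dx": -3.4, "dy": -1.83, "dz": 0.44},
    {"dx": -3.4, "dy": -1.83, "dz": 0.44},
    {"dx": -3.4, "dy": -1.83, "dz": 0.44},
  ],
)

```text
$.steps[0]: bad value
```

Run:
```python
from h import *
plan(.439,-.006,.33,1.0)
```

```text
t 0.1 j7 -0.09 tcp [0.2136 0.5873 0.404 ] yaw 1.222 tilt 0.001
spin total 0.222 -> 2 rows of 0.1110
AFTER spin, total cm dx -51.02 dy -37.74 dz 7.40 in >=14 rows
```

Request:
move_arm(
  steps=[
    {"dx": 0, "dy": 0, "dz": 0, "spin": 0.11},
    {"dx": 0, "dy": 0, "dz": 0, "spin": 0.11},
    {"dx": -3.4, "dy": -1.8, "dz": 0.4, "spin": 0},
    {"dx": -3.4, "dy": -1.8, "dz": 0.4, "spin": 0},
    {"dx": -3.4, "dy": -1.8, "dz": 0.4, "spin": 0},
    {"dx": -3.4, "dy": -1.8, "dz": 0.4, "spin": 0},
    {"dx": -3.4, "dy": -1.8, "dz": 0.4, "spin": 0},
    {"dx": -3.4, "dy": -1.8, "dz": 0.4, "spin": 0},
    {"dx": -3.4, "dy": -1.8, "dz": 0.4, "spin": 0},
    {"dx": -3.4, "dy": -1.8, "dz": 0.4, "spin": 0},
    {"dx": -3.4, "dy": -1.8, "dz": 0.4, "spin": 0},
    {"dx": -3.4, "dy": -1.8, "dz": 0.4, "spin": 0},
  ],
)

```text
time: 1.3
ee_pos: [0.4035, 0.251, 0.3645]
eef_rot: [0.281, 0.96, -0.0, -0.0]
ft_force: [1.4, 0.0, 0.6]
width: 0.0871
grip_force: 0.0
```

Run:
```python
from h import *
plan(.439,-.006,.33,1.0)
```

```text
t 1.3 j7 0.36 tcp [0.4035 0.251  0.3645] yaw 1.002 tilt 0.000
spin total 0.002 -> 1 rows of 0.0021
AFTER spin, total cm dx -16.87 dy -19.71 dz 3.45 in >=6 rows
```

Accurate motion. Continue and look with the wrist camera.

Request:
move_arm(
  steps=[
    {"dx": -2.8, "dy": -3.3, "dz": 0.6, "spin": 0},
    {"dx": -2.8, "dy": -3.3, "dz": 0.6, "spin": 0},
    {"dx": -2.8, "dy": -3.3, "dz": 0.6, "spin": 0},
    {"dx": -2.8, "dy": -3.3, "dz": 0.6, "spin": 0},
    {"dx": -2.8, "dy": -3.3, "dz": 0.6, "spin": 0},
    {"dx": -2.8, "dy": -3.2, "dz": 0.5, "spin": 0},
    {"dx": 0, "dy": 0, "dz": 0, "spin": 0},
    {"dx": 0, "dy": 0, "dz": 0, "spin": 0},
  ],
)

```text
time: 2.1
ee_pos: [0.4384, -0.0045, 0.3295]
eef_rot: [0.282, 0.96, 0.0, -0.0]
ft_force: [0.7, 0.2, 0.4]
width: 0.087
grip_force: 0.0
```

Run:
```python
from h import *
c=snap("wrist","w1"); print(c["camera_matrix"].tolist(),-c["R"].T@c["t"],c["R"])
s,p,M,a=pose(); print(p)
for n,X in dict(grasp=[p[0],p[1],p[2]-.164],hs=[.439,-.006,.03],bez=[.428,-.156,.012],tray=[.607,-.23,.004],mouth=[.61,-.04,.035],rod=[.433,-.291,.011]).items(): print(n,np.round(pix(c,X,True)))
```

```text
[[309.70691628693146, 0.0, 319.2563251433738], [0.0, 309.70691628693146, 201.8105487271859], [0.0, 0.0, 1.0]] [0.37379446 0.03588509 0.30818435] [[ 5.39785447e-01  8.41802512e-01  4.48920047e-04]
 [ 8.08610135e-01 -5.18649766e-01  2.77762614e-01]
 [ 2.34054099e-01 -1.49569216e-01 -9.60649639e-01]]
[ 0.43843868 -0.00345126  0.32959747]
grasp [323. 266.]
hs [319. 199.]
bez [201. 256.]
tray [250. 372.]
mouth [375. 336.]
rod [137. 303.]
```

View pics/w1.png

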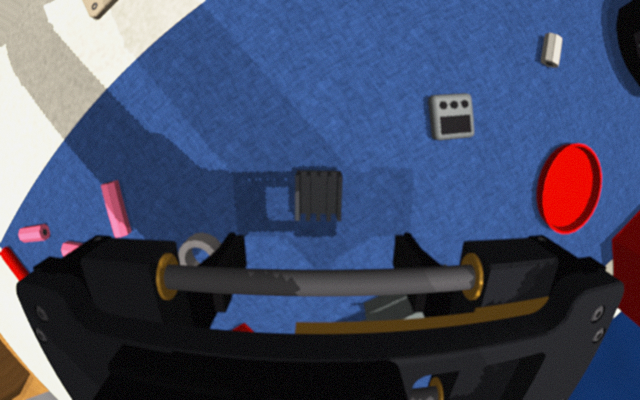

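The wrist view shows the heat sink at about (318,194) with fins running vertically, so across the closing line, and nearly aligned. The timer is at (452,116), the dish at (570,188) and the short rod at (551,50).

```bash
cat >> h.py <<'E'
def blob(c,u,v,rad,z,smax=110,fish=True):
    hsv=cv2.cvtColor(c["img"],cv2.COLOR_RGB2HSV); m=(hsv[:,:,1]<smax).astype(np.uint8)*255
    k=np.zeros_like(m); cv2.circle(k,(int(u),int(v)),rad,255,-1); m&=k
    cs,_=cv2.findContours(m,cv2.RETR_EXTERNAL,cv2.CHAIN_APPROX_NONE); q=max(cs,key=cv2.contourArea)
    w=np.array([onz(c,*t[0],z,fish)[:2] for t in q],np.float32)*1000
    b=cv2.minAreaRect(w); x=cv2.boxPoints(b); e,f=x[1]-x[0],x[2]-x[1]
    L=e if np.hypot(*e)>np.hypot(*f) else f
    print("px",cv2.boundingRect(q),"ctr mm",np.round(b[0],1),"size",np.round(b[1],1),"long yaw %.3f"%np.arctan2(L[1],L[0]))
    return b
E
python3 - <<'E'
from h import *
c=dict(np.load("w1.npz"))
blob(c,318,194,38,.025)
hsv=cv2.cvtColor(c["img"],cv2.COLOR_RGB2HSV)
print(hsv[194,270:360:4].tolist())
plan(.437,-.006,.187,1.0)
E
```

```text
px (294, 170, 48, 52) ctr mm [437.1  -6.6] size [45.1 50.1] long yaw -0.572
[[109, 151, 130], [110, 146, 133], [109, 148, 133], [109, 153, 130], [110, 153, 130], [111, 159, 82], [110, 108, 78], [90, 3, 78], [126, 25, 51], [140, 15, 51], [135, 12, 41], [98, 21, 49], [102, 23, 56], [110, 14, 53], [100, 18, 42], [140, 32, 48], [60, 5, 51], [150, 17, 44], [111, 134, 105], [110, 154, 124], [109, 155, 132], [110, 159, 125], [110, 159, 122]]
t 2.1 j7 0.89 tcp [ 0.4384 -0.0035  0.3296] yaw 1.002 tilt 0.001
spin total 0.002 -> 1 rows of 0.0020
AFTER spin, total cm dx -0.02 dy -0.29 dz 14.26 in >=3 rows
```

Request:
move_arm(
  steps=[
    {"dx": 0, "dy": -0.3, "dz": 4, "spin": 0},
    {"dx": 0, "dy": 0, "dz": 4, "spin": 0},
    {"dx": 0, "dy": 0, "dz": 3.5, "spin": 0},
    {"dx": 0, "dy": 0, "dz": 2.7, "spin": 0},
    {"dx": 0, "dy": 0, "dz": 0, "spin": 0},
    {"dx": 0, "dy": 0, "dz": 0, "spin": 0},
  ],
)

```text
time: 2.75
ee_pos: [0.437, -0.0056, 0.1881]
eef_rot: [0.28, 0.96, -0.0, -0.0]
ft_force: [0.6, 0.5, 0.1]
width: 0.087
grip_force: 0.0
```

Request:
move_arm(
  steps=[
    {"dx": 0, "dy": 0, "dz": 0, "spin": 0},
    {"dx": 0, "dy": 0, "dz": 0, "spin": 0},
    {"dx": 0, "dy": 0, "dz": 0, "spin": 0},
    {"dx": 0, "dy": 0, "dz": 0, "spin": 0},
    {"dx": 0, "dy": 0, "dz": 0, "spin": 0},
    {"dx": 0, "dy": 0, "dz": 0, "spin": 0},
    {"dx": 0, "dy": 0, "dz": 0, "spin": 0},
    {"dx": 0, "dy": 0, "dz": 0, "spin": 0},
  ],
  claw=3.5,
  squeeze=20,
)

```text
time: 3.55
ee_pos: [0.437, -0.0064, 0.1878]
eef_rot: [0.281, 0.96, 0.0, -0.0]
ft_force: [-0.8, 0.7, 2.2]
width: 0.0437
grip_force: 20.0
```

Run:
```python
from h import *
c=dict(np.load("top0.npz")); hsv=cv2.cvtColor(c["img"],cv2.COLOR_RGB2HSV)
red=cv2.inRange(hsv,(0,150,60),(8,255,255))|cv2.inRange(hsv,(172,150,60),(180,255,255))
for n,(u,v) in dict(tray=(398,117),dish=(186,115)).items():
    k=np.zeros_like(red); cv2.circle(k,(u,v),45,255,-1)
    cs,_=cv2.findContours(red&k,cv2.RETR_EXTERNAL,cv2.CHAIN_APPROX_NONE); q=max(cs,key=cv2.contourArea)
    w=np.array([onz(c,*t[0],.018)[:2] for t in q],np.float32)*1000
    print(n,cv2.minAreaRect(w))
plan(.6,-.23,.25,1.0)
```

```text
tray ((587.98486328125, -226.68402099609375), (108.58403778076172, 109.13418579101562), 4.6206793785095215)
dish ((605.025390625, 271.35748291015625), (117.94776153564453, 116.29241180419922), 88.51046752929688)
t 3.5 j7 1.03 tcp [ 0.437  -0.0064  0.1878] yaw 1.002 tilt 0.000
spin total 0.002 -> 1 rows of 0.0020
AFTER spin, total cm dx -25.80 dy -10.01 dz -6.22 in >=6 rows
```

Request:
move_arm(
  steps=[
    {"dx": 0, "dy": 0, "dz": -3.5, "spin": 0},
    {"dx": 0, "dy": 0, "dz": -4, "spin": 0},
    {"dx": 0, "dy": 0, "dz": 0, "spin": -0.13},
    {"dx": 0, "dy": 0, "dz": 0, "spin": -0.13},
    {"dx": 0, "dy": 0, "dz": 0, "spin": -0.13},
    {"dx": 0, "dy": 0, "dz": 0, "spin": -0.13},
    {"dx": 0, "dy": 0, "dz": 0, "spin": -0.13},
  ],
)

```text
time: 4.25
ee_pos: [0.4368, -0.0065, 0.2626]
eef_rot: [-0.043, 0.999, -0.0, -0.0]
ft_force: [-0.9, -0.4, -0.9]
width: 0.0435
grip_force: 20.0
```

Run:
```python
from h import *
plan(.588,-.227,.26,1.65)
```

```text
t 4.2 j7 1.60 tcp [ 0.4368 -0.0065  0.2626] yaw 1.657 tilt 0.000
spin total 0.007 -> 1 rows of 0.0073
AFTER spin, total cm dx -13.33 dy -23.18 dz 0.26 in >=6 rows
```

Request:
move_arm(
  steps=[
    {"dx": -2.2, "dy": -3.9, "dz": 0, "spin": 0},
    {"dx": -2.2, "dy": -3.9, "dz": 0, "spin": 0},
    {"dx": -2.2, "dy": -3.9, "dz": 0, "spin": 0},
    {"dx": -2.2, "dy": -3.9, "dz": 0, "spin": 0},
    {"dx": -2.2, "dy": -3.9, "dz": 0, "spin": 0},
    {"dx": -2.3, "dy": -3.7, "dz": 0, "spin": 0},
    {"dx": 0, "dy": 0, "dz": 0, "spin": 0},
    {"dx": 0, "dy": 0, "dz": 3, "spin": 0},
    {"dx": 0, "dy": 0, "dz": 2.5, "spin": 0},
    {"dx": 0, "dy": 0, "dz": 1, "spin": 0},
  ],
)

```text
time: 5.25
ee_pos: [0.5874, -0.226, 0.195]
eef_rot: [-0.041, 0.999, 0.001, -0.002]
ft_force: [-0.3, 0.4, -0.1]
width: 0.0442
grip_force: 20.0
```

Run:
```python
from h import *
plan(.588,-.227,.1925)
c=snap("scene","s1"); cv2.imwrite("pics/s1c.png",cv2.resize(c["img"][180:330,240:440],None,fx=3,fy=3)[:,:,::-1])
```

```text
t 5.2 j7 2.22 tcp [ 0.5874 -0.226   0.195 ] yaw 1.652 tilt 0.004
spin total 0.000 -> 0 rows of 0.0000
AFTER spin, total cm dx -0.05 dy -0.10 dz 0.25 in >=1 rows
```

View pics/s1c.png

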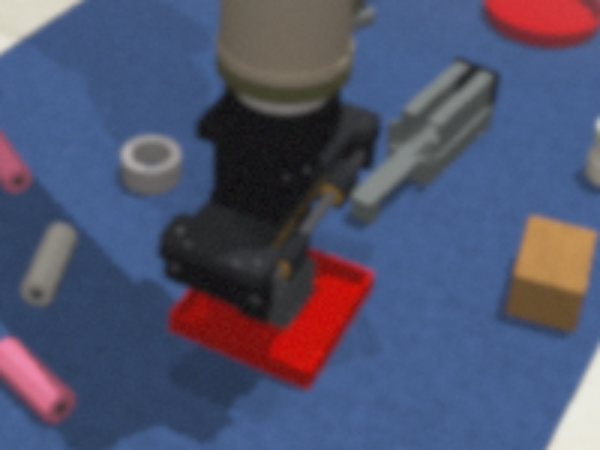

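The gripper holds the sink inside the tray walls (crop 275,320), and the ledge is clear. I'll lower it the rest and release.

Request:
move_arm(
  steps=[
    {"dx": 0, "dy": 0, "dz": 0, "spin": 0},
    {"dx": 0, "dy": 0, "dz": 0.1, "spin": 0},
    {"dx": 0, "dy": 0, "dz": 0, "spin": 0},
    {"dx": 0, "dy": 0, "dz": 0, "spin": 0},
  ],
)

```text
time: 5.7
ee_pos: [0.5886, -0.2269, 0.1977]
eef_rot: [-0.041, 0.999, -0.0, 0.001]
ft_force: [0.1, 0.4, -0.6]
width: 0.0439
grip_force: 20.0
```

Request:
move_arm(
  steps=[
    {"dx": 0, "dy": 0, "dz": 0, "spin": 0},
    {"dx": 0, "dy": 0, "dz": 0, "spin": 0},
    {"dx": 0, "dy": 0, "dz": 0, "spin": 0},
    {"dx": 0, "dy": 0, "dz": 0, "spin": 0},
    {"dx": 0, "dy": 0, "dz": -2, "spin": 0},
    {"dx": 0, "dy": 0, "dz": -4, "spin": 0},
    {"dx": 0, "dy": 0, "dz": -4, "spin": 0},
  ],
  claw=5.8,
)

```text
time: 6.4
ee_pos: [0.588, -0.2268, 0.2974]
eef_rot: [-0.041, 0.999, 0.0, -0.001]
ft_force: [0.8, -0.3, 0.5]
width: 0.0581
grip_force: 0.0
```

Run:
```python
from h import *
plan(.433,-.291,.30,.44)
plan(.429,-.156,.30,.9)
```

```text
t 6.4 j7 2.17 tcp [ 0.588  -0.2268  0.2974] yaw 1.652 tilt 0.002
spin total 1.212 -> 9 rows of 0.1346
AFTER spin, total cm dx 0.79 dy -16.76 dz -0.26 in >=4 rows
t 6.4 j7 2.17 tcp [ 0.588  -0.2268  0.2974] yaw 1.652 tilt 0.002
spin total 0.752 -> 6 rows of 0.1253
AFTER spin, total cm dx 16.85 dy -4.34 dz -0.26 in >=4 rows
```

Request:
move_arm(
  steps=[
    {"dx": 0, "dy": 0, "dz": 0, "spin": 0.148},
    {"dx": 0, "dy": 0, "dz": 0, "spin": 0.148},
    {"dx": 0, "dy": 0, "dz": 0, "spin": 0.148},
    {"dx": 0, "dy": 0, "dz": 0, "spin": 0.148},
    {"dx": 0, "dy": 0, "dz": 0, "spin": 0.148},
    {"dx": 0, "dy": 0, "dz": 0, "spin": 0.148},
    {"dx": 0, "dy": 0, "dz": 0, "spin": 0.148},
    {"dx": 0, "dy": 0, "dz": 0, "spin": 0.148},
    {"dx": 0.2, "dy": -4.2, "dz": 0, "spin": 0},
    {"dx": 0.2, "dy": -4.2, "dz": 0, "spin": 0},
    {"dx": 0.2, "dy": -4.2, "dz": 0, "spin": 0},
    {"dx": 0.2, "dy": -4.2, "dz": 0, "spin": 0},
  ],
  claw=6,
)

```text
time: 7.6
ee_pos: [0.4332, -0.296, 0.2966]
eef_rot: [0.524, 0.852, 0.0, -0.0]
ft_force: [0.4, -1.7, 1.6]
width: 0.0601
grip_force: 0.0
```

Run:
```python
from h import *
plan(.433,-.291,.30,.44)
c=snap("wrist","w2")
print(pix(c,[.433,-.291,.011],True)); t=snap("top","t1"); 
cv2.imwrite("pics/m2.png",np.vstack([c["img"],cv2.resize(t["img"][85:215,340:540],None,fx=3.2,fy=3.2)[:190,:640][:, :, :]])[:590,:,::-1])
```

```text
t 7.6 j7 1.24 tcp [ 0.4332 -0.296   0.2966] yaw 0.468 tilt 0.000
spin total 0.028 -> 1 rows of 0.0281
AFTER spin, total cm dx 0.46 dy 0.20 dz -0.34 in >=1 rows
(np.float64(322.21836567984764), np.float64(196.08339289042175))
```

View pics/m2.png

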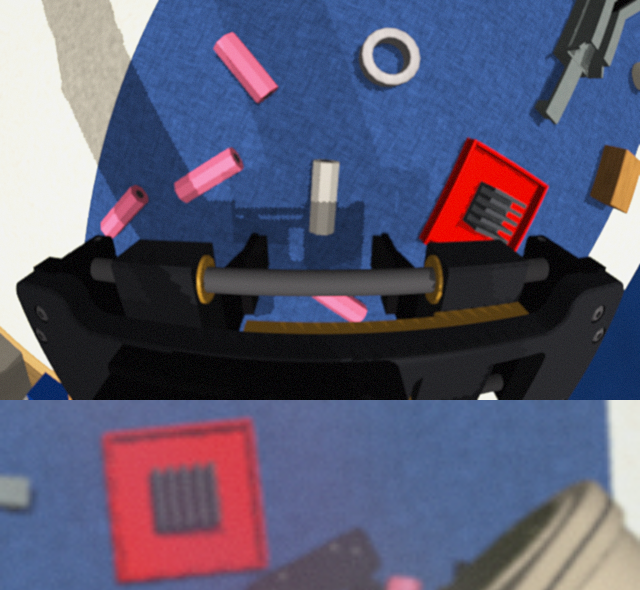

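The wrist view shows the rod at (324,197), plain metal and nearly aligned, and the bezel at (390,57). The heat sink lies flat in the tray with its fins up (wrist 492,212, centred in the top strip).

Run:
```python
from h import *
c=dict(np.load("w2.npz"))
b=blob(c,324,197,42,.012)
e=blob(c,390,57,45,.024)
b=blob(c,390,57,45,.012)
```

```text
px (308, 159, 32, 77) ctr mm [ 434.7 -292.2] size [24.4 70.2] long yaw -1.159
px (358, 27, 63, 60) ctr mm [ 426.7 -158.8] size [53.1 49.6] long yaw 1.284
px (358, 27, 63, 60) ctr mm [ 428.1 -155.5] size [55.6 52. ] long yaw 1.284
```

Run:
```python
from h import *
plan(.4427,-.310,.186,.415)
```

```text
t 7.7 j7 1.24 tcp [ 0.4297 -0.2987  0.2968] yaw 0.461 tilt 0.001
spin total 0.046 -> 1 rows of 0.0455
AFTER spin, total cm dx -1.56 dy 0.73 dz 11.08 in >=3 rows
```

Request:
move_arm(
  steps=[
    {"dx": 0, "dy": 0, "dz": 0, "spin": 0.046},
    {"dx": -1.6, "dy": 0.7, "dz": 0, "spin": 0},
    {"dx": 0, "dy": 0, "dz": 3, "spin": 0},
    {"dx": 0, "dy": 0, "dz": 3, "spin": 0},
    {"dx": 0, "dy": 0, "dz": 2.5, "spin": 0},
    {"dx": 0, "dy": 0, "dz": 0, "spin": 0},
    {"dx": 0, "dy": 0, "dz": 0, "spin": 0},
  ],
)

```text
time: 8.4
ee_pos: [0.4479, -0.3074, 0.2122]
eef_rot: [0.543, 0.839, -0.0, -0.0]
ft_force: [-0.4, 0.5, -0.1]
width: 0.0602
grip_force: 0.0
```

Run:
```python
from h import *
plan(.4427,-.310,.186,.415)
```

```text
t 8.4 j7 1.32 tcp [ 0.4479 -0.3074  0.2122] yaw 0.422 tilt 0.000
spin total 0.007 -> 1 rows of 0.0067
AFTER spin, total cm dx -0.02 dy -0.58 dz 2.62 in >=1 rows
```

Request:
move_arm(
  steps=[
    {"dx": 0, "dy": -0.6, "dz": 0, "spin": 0},
    {"dx": 0, "dy": 0, "dz": 1.6, "spin": 0},
    {"dx": 0, "dy": 0, "dz": 1, "spin": 0},
    {"dx": 0, "dy": 0, "dz": 0, "spin": 0},
    {"dx": 0, "dy": 0, "dz": 0, "spin": 0},
  ],
)

```text
time: 8.9
ee_pos: [0.4422, -0.3097, 0.1856]
eef_rot: [0.543, 0.84, -0.0, -0.0]
ft_force: [-0.1, -0.4, -0.1]
width: 0.06
grip_force: 0.0
```

Request:
move_arm(
  steps=[
    {"dx": 0, "dy": 0, "dz": 0, "spin": 0},
    {"dx": 0, "dy": 0, "dz": 0, "spin": 0},
    {"dx": 0, "dy": 0, "dz": 0, "spin": 0},
    {"dx": 0, "dy": 0, "dz": 0, "spin": 0},
    {"dx": 0, "dy": 0, "dz": 0, "spin": 0},
    {"dx": 0, "dy": 0, "dz": 0, "spin": 0},
    {"dx": 0, "dy": 0, "dz": 0, "spin": 0},
    {"dx": 0, "dy": 0, "dz": 0, "spin": 0},
  ],
  claw=1.5,
  squeeze=25,
)

```text
time: 9.7
ee_pos: [0.4423, -0.3097, 0.1857]
eef_rot: [0.543, 0.84, 0.0, -0.0]
ft_force: [-0.7, 0.3, 0.6]
width: 0.0213
grip_force: 24.9
```

Request:
move_arm(
  steps=[
    {"dx": 0, "dy": 0, "dz": -3, "spin": 0},
    {"dx": 0, "dy": 0, "dz": -4, "spin": 0},
    {"dx": 0, "dy": 0, "dz": -4, "spin": 0},
    {"dx": 0, "dy": 0, "dz": 0, "spin": 0.125},
    {"dx": 0, "dy": 0, "dz": 0, "spin": 0.125},
    {"dx": 0, "dy": 0, "dz": 0, "spin": 0.125},
    {"dx": 0, "dy": 0, "dz": 0, "spin": 0.125},
    {"dx": 0, "dy": 0, "dz": 0, "spin": 0},
  ],
)

```text
time: 10.5
ee_pos: [0.4423, -0.3095, 0.2955]
eef_rot: [0.735, 0.678, -0.0, -0.0]
ft_force: [-0.2, 0.7, -0.2]
width: 0.0214
grip_force: 24.9
```

Run:
```python
from h import *
c=snap("wrist","w3"); snap("scene","s3")
for z in (.010,.011,.024):
  pass
t=dict(np.load("top0.npz"))
# ledge end & tube outline in the top view (heights: ledge .024, tube top .055)
g=lambda cu,cv:(230+cu/3.2,85+cv/3.2)
for n,(cu,cv),z in [("ledge end",(382,92),.024),("ledge at mouth",(280,84),.024),("black top",(130,69),.055),("mouth roof",(262,79),.055)]:
    print(n,np.round(onz(t,*g(cu,cv),z),4))
plan(.6,-.2,.3,-.087)
print(np.round(pix(c,[.6,-.1,.024],True)))
```

```text
ledge end [ 0.5951 -0.1147  0.024 ]
ledge at mouth [ 0.603  -0.0405  0.024 ]
black top [0.6093 0.0651 0.055 ]
mouth roof [ 0.5997 -0.0281  0.055 ]
t 10.6 j7 0.80 tcp [ 0.4422 -0.3096  0.2956] yaw -0.074 tilt 0.000
spin total 0.013 -> 1 rows of 0.0127
AFTER spin, total cm dx 12.29 dy 14.77 dz -0.44 in >=5 rows
[475. -30.]
```

View pics/w3.png

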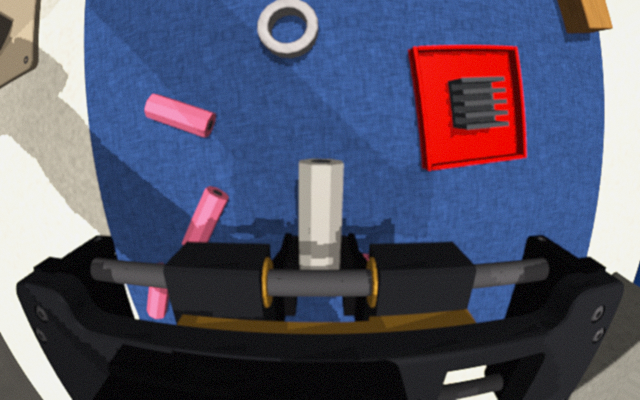

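The rod is held straight with its nose ahead (320,162). Now I'll move behind the ledge and measure it from the wrist view.

Request:
move_arm(
  steps=[
    {"dx": 2.5, "dy": 2.9, "dz": 0, "spin": 0.025},
    {"dx": 2.6, "dy": 2.9, "dz": 0, "spin": 0},
    {"dx": 2.6, "dy": 2.9, "dz": 0, "spin": 0},
    {"dx": 2.6, "dy": 2.9, "dz": 0, "spin": 0},
    {"dx": 2.6, "dy": 2.9, "dz": 0, "spin": 0},
    {"dx": 0, "dy": 0, "dz": 0, "spin": 0},
    {"dx": 0, "dy": 0, "dz": 0, "spin": 0},
    {"dx": 0, "dy": 0, "dz": 0, "spin": 0},
  ],
)

```text
time: 11.4
ee_pos: [0.5983, -0.1966, 0.2957]
eef_rot: [0.743, 0.67, -0.0, -0.0]
ft_force: [0.6, -0.4, 0.7]
width: 0.0216
grip_force: 24.9
```

Run:
```python
from h import *
c=snap("wrist","w4"); plan(.59,-.17,.3,-.1)
for X in ([.595,-.115,.024],[.603,-.04,.024]): print(np.round(pix(c,X,True)))
```

```text
t 11.4 j7 0.54 tcp [ 0.5982 -0.1968  0.2959] yaw -0.104 tilt 0.000
spin total -0.004 -> 1 rows of -0.0039
AFTER spin, total cm dx 2.58 dy -1.08 dz -0.41 in >=1 rows
[305. 108.]
[305.  18.]
```

View pics/w4.png

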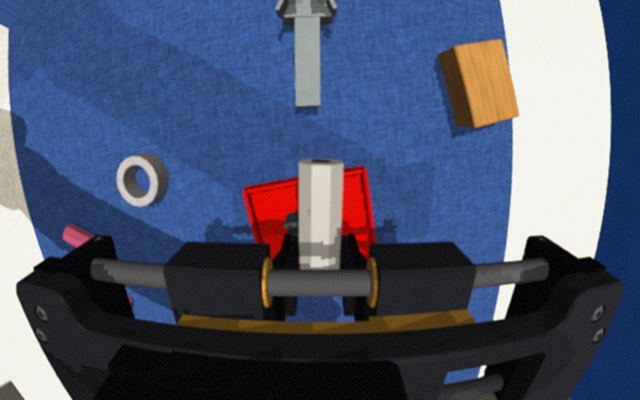

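The ledge runs from (308,105) up to the mouth at about (306,17), flare corners at (280,10) and (333,10).

Run:
```python
from h import *
c=dict(np.load("w4.npz")); hsv=cv2.cvtColor(c["img"],cv2.COLOR_RGB2HSV)
P=[]
for v in range(24,102,6):
    u=np.where(hsv[v,280:340,1]<90)[0]+280
    l,r_=onz(c,u[0]-.5,v,.024,True),onz(c,u[-1]+.5,v,.024,True); P.append((l+r_)/2)
    if v%24==0: print(v,u[0],u[-1],"w %.1f"%(1e3*np.linalg.norm(l-r_)),np.round(P[-1][:2],4))
P=np.array(P); f=np.polyfit(P[:,1],P[:,0],1); print("x=%.4f*y+%.4f yaw %.4f"%(*f,np.arctan2(1,f[0])))
for v in (104,105,106,107): print(v,hsv[v,308].tolist())
e=onz(c,308,105.5,.024,True); print("end",e)
d=np.array([f[0],1,0])/np.hypot(f[0],1); m=np.array([f[0]*e[1]+f[1],e[1],.024])+d*.075; print("mouth",m,"dir",d)
# held rod axis at z ~ tcp-.175
for v in (175,200,225):
    u=np.where((hsv[v,285:360,1]<60)&(hsv[v,285:360,2]>110))[0]+285; print(v,u[0],u[-1],np.round((onz(c,u[0]-.5,v,.129,True)+onz(c,u[-1]+.5,v,.129,True))/2,4),
     )
print("nose",onz(c,320,159,.12,True))
print("mouth px",pix(c,m,True))
```

```text
24 285 320 w 28.9 [ 0.6001 -0.045 ]
48 295 319 w 19.9 [ 0.6016 -0.0661]
72 295 320 w 20.6 [ 0.6    -0.0861]
96 295 320 w 20.7 [ 0.598  -0.1056]
x=0.0669*y+0.6055 yaw 1.5040
104 [77, 15, 158]
105 [99, 14, 127]
106 [110, 73, 98]
107 [110, 159, 82]
end [ 0.59756647 -0.11338522  0.024     ]
mouth [ 0.60290366 -0.03855264  0.024     ] dir [0.06678045 0.99776769 0.        ]
175 298 341 [ 0.6029 -0.1502  0.129 ]
200 299 340 [ 0.6017 -0.1626  0.129 ]
225 299 340 [ 0.6003 -0.1755  0.129 ]
nose [ 0.60383886 -0.1438362   0.12      ]
mouth px (np.float64(305.14845436793723), np.float64(16.263038030568936))
```

Run:
```python
from h import *
plan(.5989,-.0954,.22,-.091)
```

```text
t 11.4 j7 0.54 tcp [ 0.5982 -0.1968  0.2959] yaw -0.104 tilt 0.000
spin total -0.013 -> 1 rows of -0.0129
AFTER spin, total cm dx 10.10 dy -0.85 dz 7.59 in >=3 rows
```

Request:
move_arm(
  steps=[
    {"dx": 0, "dy": 0, "dz": 0, "spin": -0.013},
    {"dx": 3.5, "dy": -0.3, "dz": 0, "spin": 0},
    {"dx": 3.5, "dy": -0.3, "dz": 0, "spin": 0},
    {"dx": 3.1, "dy": -0.25, "dz": 0, "spin": 0},
    {"dx": 0, "dy": 0, "dz": 0, "spin": 0},
    {"dx": 0, "dy": 0, "dz": 3, "spin": 0},
    {"dx": 0, "dy": 0, "dz": 3, "spin": 0},
    {"dx": 0, "dy": 0, "dz": 1.6, "spin": 0},
    {"dx": 0, "dy": 0, "dz": 0, "spin": 0},
    {"dx": 0, "dy": 0, "dz": 0, "spin": 0},
    {"dx": 0, "dy": 0, "dz": 0, "spin": 0},
  ],
)

```text
time: 12.55
ee_pos: [0.6003, -0.0946, 0.2212]
eef_rot: [0.738, 0.674, 0.001, 0.001]
ft_force: [0.1, -0.2, -0.9]
width: 0.0215
grip_force: 24.9
```

Run:
```python
from h import *
plan(.5989,-.0954,.211,-.091)
c=snap("wrist","w5"); s=snap("scene","s5")
cv2.imwrite("pics/m5.png",np.vstack([c["img"][0:290],cv2.resize(s["img"][170:265,290:450],None,fx=3.2,fy=3.2)[:,:512].copy() if 0 else cv2.resize(s["img"][170:255,280:460],(640,302))])[:,:,::-1])
```

```text
t 12.6 j7 0.43 tcp [ 0.6003 -0.0946  0.2212] yaw -0.090 tilt 0.002
spin total 0.001 -> 1 rows of 0.0007
AFTER spin, total cm dx -0.09 dy -0.13 dz 1.02 in >=1 rows
```

View pics/m5.png

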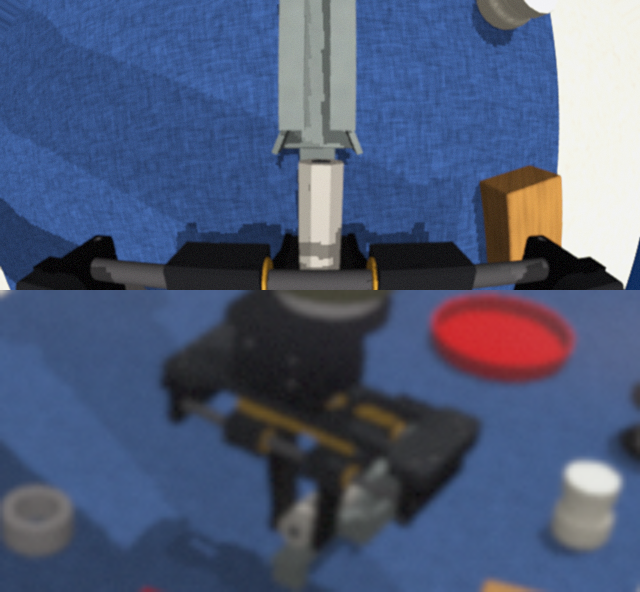

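The rod's nose (320,160) lines up with the flare (275 to 359, centre 317), so a shift of 1 mm left, then lower and insert.

Request:
move_arm(
  steps=[
    {"dx": 0, "dy": -0.1, "dz": 0.5, "spin": 0},
    {"dx": 0, "dy": 0, "dz": 0.5, "spin": 0},
    {"dx": 0, "dy": 0, "dz": 0, "spin": 0},
    {"dx": 0, "dy": 0, "dz": 0, "spin": 0},
    {"dx": 0, "dy": 0, "dz": 0, "spin": 0},
  ],
)

```text
time: 13.15
ee_pos: [0.5987, -0.094, 0.2095]
eef_rot: [0.738, 0.675, -0.0, -0.0]
ft_force: [-0.3, 0.0, -1.2]
width: 0.0215
grip_force: 25.0
```

Request:
move_arm(
  steps=[
    {"dx": 0.6, "dy": 0, "dz": 0, "spin": 0},
    {"dx": 0.7, "dy": 0, "dz": 0, "spin": 0},
    {"dx": 0.7, "dy": 0, "dz": 0, "spin": 0},
    {"dx": 0.7, "dy": 0, "dz": 0, "spin": 0},
    {"dx": 0.7, "dy": 0, "dz": 0, "spin": 0},
    {"dx": 0.6, "dy": 0, "dz": 0, "spin": 0},
    {"dx": 0, "dy": 0, "dz": 0, "spin": 0},
    {"dx": 0, "dy": 0, "dz": 0, "spin": 0},
  ],
)

```text
time: 13.95
ee_pos: [0.6024, -0.0542, 0.2097]
eef_rot: [0.738, 0.675, -0.0, 0.0]
ft_force: [-0.3, 0.2, 0.3]
width: 0.0222
grip_force: 25.0
```

Run:
```python
from h import *
plan(.6027,-.0545,.211,-.091)
c=snap("wrist","w6"); cv2.imwrite("pics/w6c.png",c["img"][60:300,160:480,::-1])
```

```text
t 13.9 j7 0.37 tcp [ 0.6024 -0.0542  0.2097] yaw -0.090 tilt 0.000
spin total 0.001 -> 1 rows of 0.0012
AFTER spin, total cm dx -0.03 dy 0.04 dz -0.13 in >=1 rows
```

View pics/w6c.png

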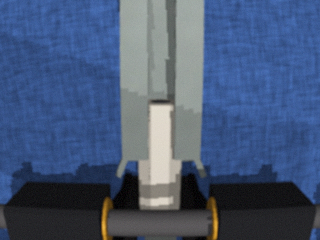

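The rod has entered the tube (visible in the slot, crop 158,105). Release, retreat, close, and push from behind.

Request:
move_arm(
  steps=[
    {"dx": 0, "dy": 0, "dz": 0, "spin": 0},
    {"dx": 0, "dy": 0, "dz": 0, "spin": 0},
    {"dx": 0, "dy": 0, "dz": 0, "spin": 0},
    {"dx": 0, "dy": 0, "dz": 0, "spin": 0},
    {"dx": 0, "dy": 0, "dz": -2.5, "spin": 0},
    {"dx": 0, "dy": 0, "dz": -3, "spin": 0},
    {"dx": -2, "dy": 0, "dz": 0, "spin": 0},
    {"dx": -2, "dy": 0, "dz": 0, "spin": 0},
  ],
  claw=3.5,
)

```text
time: 14.8
ee_pos: [0.5992, -0.094, 0.2656]
eef_rot: [0.738, 0.675, 0.001, 0.0]
ft_force: [-0.1, 0.5, 0.6]
width: 0.0348
grip_force: 0.0
```

Request:
move_arm(
  steps=[
    {"dx": 0, "dy": 0, "dz": 0, "spin": 0},
    {"dx": 0, "dy": 0, "dz": 0, "spin": 0},
    {"dx": 0, "dy": 0, "dz": 0, "spin": 0},
    {"dx": 0, "dy": 0, "dz": 0, "spin": 0},
    {"dx": 0, "dy": 0, "dz": 0, "spin": 0},
    {"dx": 0, "dy": 0, "dz": 2.5, "spin": 0},
    {"dx": 0, "dy": 0, "dz": 2.6, "spin": 0},
    {"dx": 0, "dy": 0, "dz": 0, "spin": 0},
    {"dx": 0, "dy": 0, "dz": 0, "spin": 0},
  ],
  claw=0,
)

```text
time: 15.7
ee_pos: [0.5989, -0.094, 0.2141]
eef_rot: [0.738, 0.675, -0.0, -0.0]
ft_force: [0.3, -0.4, 0.7]
width: 0.0007
grip_force: 0.0
```

Run:
```python
from h import *
plan(.6027,-.0485,.213,-.091)
```

```text
t 15.7 j7 0.44 tcp [ 0.5989 -0.094   0.2141] yaw -0.090 tilt 0.001
spin total 0.001 -> 1 rows of 0.0011
AFTER spin, total cm dx 4.57 dy -0.03 dz 0.11 in >=1 rows
```

Request:
move_arm(
  steps=[
    {"dx": 0.7, "dy": 0, "dz": 0, "spin": 0},
    {"dx": 0.8, "dy": 0, "dz": 0, "spin": 0},
    {"dx": 0.8, "dy": 0, "dz": 0, "spin": 0},
    {"dx": 0.8, "dy": 0, "dz": 0, "spin": 0},
    {"dx": 0.7, "dy": 0, "dz": 0, "spin": 0},
    {"dx": 0.7, "dy": 0, "dz": 0, "spin": 0},
    {"dx": 0, "dy": 0, "dz": 0, "spin": 0},
    {"dx": 0, "dy": 0, "dz": 0, "spin": 0},
  ],
)

```text
time: 16.5
ee_pos: [0.6028, -0.0491, 0.2137]
eef_rot: [0.738, 0.675, -0.0, -0.0]
ft_force: [1.0, -0.8, 0.4]
width: 0.0001
grip_force: 0.0
```

Request:
move_arm(
  steps=[
    {"dx": -1, "dy": 0, "dz": 0, "spin": 0},
    {"dx": 0, "dy": 0, "dz": -3, "spin": 0},
    {"dx": 0, "dy": 0, "dz": -4, "spin": 0},
    {"dx": 0, "dy": 0, "dz": -2, "spin": 0},
    {"dx": -4, "dy": 0, "dz": 0, "spin": 0},
    {"dx": 0, "dy": 0, "dz": 0, "spin": 0},
    {"dx": 0, "dy": 0, "dz": 0, "spin": 0},
  ],
  claw=8.7,
)

```text
time: 17.2
ee_pos: [0.5977, -0.1013, 0.3038]
eef_rot: [0.739, 0.673, -0.0, 0.0]
ft_force: [-1.1, -0.8, 0.3]
width: 0.0484
grip_force: 0.0
```

Run:
```python
from h import *
c=snap("wrist","w7"); cv2.imwrite("pics/w7c.png",cv2.resize(c["img"][0:250,170:470],None,fx=2,fy=2)[:,:,::-1])
plan(.428,-.157,.30,.9)
plan(.436,.318,.30,.77)
```

```text
t 17.2 j7 0.39 tcp [ 0.598  -0.1     0.3035] yaw -0.092 tilt 0.000
spin total -0.992 -> 8 rows of -0.1240
AFTER spin, total cm dx 9.77 dy -15.04 dz 0.35 in >=4 rows
t 17.2 j7 0.39 tcp [ 0.598  -0.1     0.3035] yaw -0.092 tilt 0.000
spin total -0.862 -> 7 rows of -0.1231
AFTER spin, total cm dx 41.28 dy 17.46 dz 0.35 in >=10 rows
```

View pics/w7c.png

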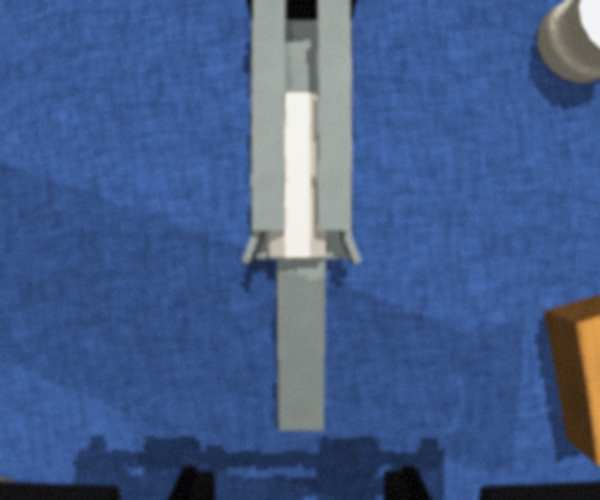

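The long rod sits in the tube with its tail level with the mouth (300,255). The bezel is next; the yaw is free because it is a ring.

Run:
```python
from h import *
plan(.428,-.157,.188)
```

```text
t 17.2 j7 0.39 tcp [ 0.598  -0.1     0.3035] yaw -0.092 tilt 0.000
spin total 0.000 -> 0 rows of 0.0000
AFTER spin, total cm dx -7.24 dy -16.41 dz 11.55 in >=5 rows
```

Request:
move_arm(
  steps=[
    {"dx": -1.8, "dy": -4.1, "dz": 0, "spin": 0},
    {"dx": -1.8, "dy": -4.1, "dz": 0, "spin": 0},
    {"dx": -1.8, "dy": -4.1, "dz": 0, "spin": 0},
    {"dx": -1.8, "dy": -4.1, "dz": 0, "spin": 0},
    {"dx": 0, "dy": 0, "dz": 0, "spin": 0},
    {"dx": 0, "dy": 0, "dz": 0, "spin": 0},
    {"dx": 0, "dy": 0, "dz": 4, "spin": 0},
    {"dx": 0, "dy": 0, "dz": 3.5, "spin": 0},
    {"dx": 0, "dy": 0, "dz": 0, "spin": 0},
    {"dx": 0, "dy": 0, "dz": 0, "spin": 0},
  ],
  claw=8.7,
)

```text
time: 18.25
ee_pos: [0.4413, -0.1523, 0.2319]
eef_rot: [0.739, 0.673, -0.002, 0.001]
ft_force: [-0.1, -0.5, 1.3]
width: 0.0873
grip_force: 0.0
```

Run:
```python
from h import *
plan(.428,-.157,.188)
c=snap("wrist","w8"); print(pix(c,[.428,-.157,.024],True))
hsv=cv2.cvtColor(c["img"],cv2.COLOR_RGB2HSV); m=(hsv[:,:,1]<90).astype(np.uint8)*255
cv2.imwrite("pics/w8c.png",np.hstack([c["img"][120:400,160:480],cv2.cvtColor(m,cv2.COLOR_GRAY2BGR)[120:400,160:480]])[:,:,::-1])
```

```text
t 18.2 j7 0.47 tcp [ 0.4413 -0.1523  0.2319] yaw -0.093 tilt 0.005
spin total 0.000 -> 0 rows of 0.0000
AFTER spin, total cm dx -0.59 dy -1.28 dz 4.39 in >=1 rows
(np.float64(300.44965968499116), np.float64(240.37372250487238))
```

View pics/w8c.png

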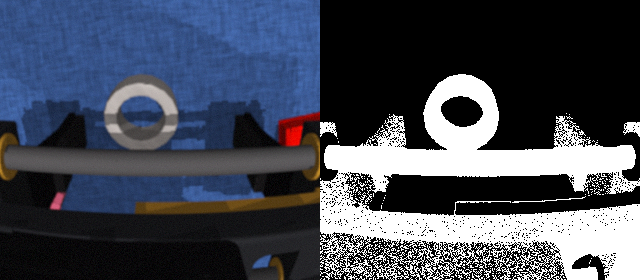

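The ring is at (301,236) against a predicted (300,240). The arm is still 1.3 cm short sideways, so correct that and grip.

Request:
move_arm(
  steps=[
    {"dx": -0.5, "dy": -1.2, "dz": 0, "spin": 0},
    {"dx": 0, "dy": 0, "dz": 0, "spin": 0},
    {"dx": 0, "dy": 0, "dz": 2.4, "spin": 0},
    {"dx": 0, "dy": 0, "dz": 2, "spin": 0},
    {"dx": 0, "dy": 0, "dz": 0, "spin": 0},
    {"dx": 0, "dy": 0, "dz": 0, "spin": 0},
  ],
)

```text
time: 18.9
ee_pos: [0.4292, -0.1559, 0.1889]
eef_rot: [0.739, 0.674, -0.0, 0.001]
ft_force: [0.2, -0.2, 1.1]
width: 0.0867
grip_force: 0.0
```

Request:
move_arm(
  steps=[
    {"dx": 0, "dy": 0, "dz": 0, "spin": 0},
    {"dx": 0, "dy": 0, "dz": 0, "spin": 0},
    {"dx": 0, "dy": 0, "dz": 0, "spin": 0},
    {"dx": 0, "dy": 0, "dz": 0, "spin": 0},
    {"dx": 0, "dy": 0, "dz": 0, "spin": 0},
    {"dx": 0, "dy": 0, "dz": 0, "spin": 0},
    {"dx": 0, "dy": 0, "dz": 0, "spin": 0},
    {"dx": 0, "dy": 0, "dz": 0, "spin": 0},
  ],
  claw=4.2,
  squeeze=20,
)

```text
time: 19.7
ee_pos: [0.4285, -0.1558, 0.1879]
eef_rot: [0.739, 0.674, -0.0, 0.001]
ft_force: [-0.8, 1.0, 3.0]
width: 0.0501
grip_force: 20.0
```

Run:
```python
from h import *
plan(.45,0.0,.29); plan(.605,.271,.29)
```

```text
t 19.7 j7 0.56 tcp [ 0.4285 -0.1558  0.1879] yaw -0.092 tilt 0.002
spin total 0.000 -> 0 rows of 0.0000
AFTER spin, total cm dx 15.71 dy 0.70 dz -10.21 in >=4 rows
t 19.7 j7 0.56 tcp [ 0.4285 -0.1558  0.1879] yaw -0.092 tilt 0.002
spin total 0.000 -> 0 rows of 0.0000
AFTER spin, total cm dx 44.12 dy 13.64 dz -10.21 in >=10 rows
```

Request:
move_arm(
  steps=[
    {"dx": 0, "dy": 0, "dz": -3, "spin": 0},
    {"dx": 0, "dy": 0, "dz": -4, "spin": 0},
    {"dx": 0, "dy": 0, "dz": -4, "spin": 0},
    {"dx": 3, "dy": 0.9, "dz": 0, "spin": 0},
    {"dx": 3, "dy": 0.9, "dz": 0, "spin": 0},
    {"dx": 3, "dy": 0.9, "dz": 0, "spin": 0},
    {"dx": 3, "dy": 0.9, "dz": 0, "spin": 0},
    {"dx": 3, "dy": 0.9, "dz": 0, "spin": 0},
    {"dx": 3, "dy": 0.9, "dz": 0, "spin": 0},
    {"dx": 3, "dy": 0.9, "dz": 0, "spin": 0},
    {"dx": 3, "dy": 0.9, "dz": 0, "spin": 0},
    {"dx": 3, "dy": 0.9, "dz": 0, "spin": 0},
  ],
)

```text
time: 20.9
ee_pos: [0.5341, 0.1072, 0.2961]
eef_rot: [0.739, 0.674, -0.0, 0.001]
ft_force: [-0.2, -0.6, 0.9]
width: 0.05
grip_force: 20.0
```

Request:
move_arm(
  steps=[
    {"dx": 3, "dy": 0.9, "dz": 0, "spin": 0},
    {"dx": 3, "dy": 0.9, "dz": 0, "spin": 0},
    {"dx": 3, "dy": 1, "dz": 0, "spin": 0},
    {"dx": 3, "dy": 1.2, "dz": 0, "spin": 0},
    {"dx": 2, "dy": 1, "dz": 0, "spin": 0},
    {"dx": 0, "dy": 0, "dz": 0, "spin": 0},
    {"dx": 0, "dy": 0, "dz": 0, "spin": 0},
    {"dx": 0, "dy": 0, "dz": 0, "spin": 0},
  ],
)

```text
time: 21.7
ee_pos: [0.5963, 0.2395, 0.2961]
eef_rot: [0.739, 0.673, -0.001, 0.001]
ft_force: [0.0, -0.4, -0.7]
width: 0.0495
grip_force: 20.0
```

Run:
```python
from h import *
plan(.605,.271,.193)
```

```text
t 21.7 j7 -0.18 tcp [0.5963 0.2395 0.2961] yaw -0.093 tilt 0.002
spin total 0.000 -> 0 rows of 0.0000
AFTER spin, total cm dx 3.22 dy 0.57 dz 10.31 in >=3 rows
```

Request:
move_arm(
  steps=[
    {"dx": 1.6, "dy": 0.3, "dz": 0, "spin": 0},
    {"dx": 1.6, "dy": 0.3, "dz": 0, "spin": 0},
    {"dx": 0, "dy": 0, "dz": 3.5, "spin": 0},
    {"dx": 0, "dy": 0, "dz": 3.5, "spin": 0},
    {"dx": 0, "dy": 0, "dz": 2.5, "spin": 0},
    {"dx": 0, "dy": 0, "dz": 0, "spin": 0},
    {"dx": 0, "dy": 0, "dz": 0, "spin": 0},
    {"dx": 0, "dy": 0, "dz": 0, "spin": 0},
  ],
)

```text
time: 22.5
ee_pos: [0.6062, 0.2717, 0.2033]
eef_rot: [0.739, 0.674, 0.001, 0.001]
ft_force: [0.8, 1.2, -0.6]
width: 0.0497
grip_force: 20.0
```

Run:
```python
from h import *
plan(.605,.271,.193)
t=snap("top","t9"); s=snap("scene","s9"); cv2.imwrite("pics/m9.png",np.hstack([cv2.resize(t["img"][60:180,100:280],(360,240)),cv2.resize(s["img"][130:230,350:500],(360,240))])[:,:,::-1])
```

```text
t 22.5 j7 -0.17 tcp [0.6062 0.2717 0.2033] yaw -0.092 tilt 0.004
spin total 0.000 -> 0 rows of 0.0000
AFTER spin, total cm dx -0.08 dy -0.11 dz 1.03 in >=1 rows
```

View pics/m9.png

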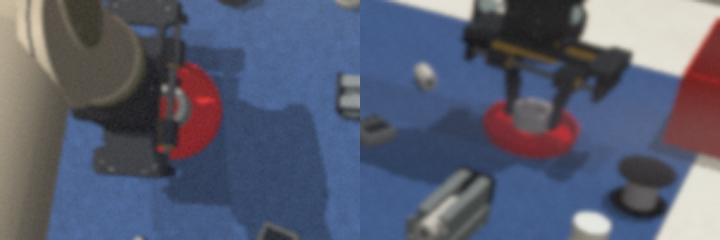

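The bezel is over the dish's middle (scene half 532,115). Lower and release.

Request:
move_arm(
  steps=[
    {"dx": 0, "dy": 0, "dz": 0.5, "spin": 0},
    {"dx": 0, "dy": 0, "dz": 0.5, "spin": 0},
    {"dx": 0, "dy": 0, "dz": 0.1, "spin": 0},
    {"dx": 0, "dy": 0, "dz": 0, "spin": 0},
    {"dx": 0, "dy": 0, "dz": 0, "spin": 0},
    {"dx": 0, "dy": 0, "dz": 0, "spin": 0},
  ],
)

```text
time: 23.2
ee_pos: [0.6058, 0.2721, 0.1912]
eef_rot: [0.739, 0.674, 0.0, 0.001]
ft_force: [-4.4, -0.7, 10.7]
width: 0.0499
grip_force: 20.0
```

Request:
move_arm(
  steps=[
    {"dx": 0, "dy": 0, "dz": 0, "spin": 0},
    {"dx": 0, "dy": 0, "dz": 0, "spin": 0},
    {"dx": 0, "dy": 0, "dz": 0, "spin": 0},
    {"dx": 0, "dy": 0, "dz": 0, "spin": 0},
    {"dx": 0, "dy": 0, "dz": -2, "spin": 0},
    {"dx": 0, "dy": 0, "dz": -4, "spin": 0},
    {"dx": 0, "dy": 0, "dz": -4, "spin": 0},
    {"dx": 0, "dy": 0, "dz": 0, "spin": 0},
    {"dx": 0, "dy": 0, "dz": 0, "spin": 0},
  ],
  claw=6.2,
)

```text
time: 24.1
ee_pos: [0.6055, 0.2722, 0.2908]
eef_rot: [0.739, 0.674, 0.001, 0.001]
ft_force: [-0.0, 0.1, -1.4]
width: 0.0623
grip_force: 0.0
```

Run:
```python
from h import *
plan(.436,.318,.30,.77)
```

```text
t 24.1 j7 -0.21 tcp [0.6055 0.2722 0.2908] yaw -0.092 tilt 0.002
spin total -0.862 -> 7 rows of -0.1231
AFTER spin, total cm dx 15.09 dy -8.98 dz -0.92 in >=4 rows
```

Request:
move_arm(
  steps=[
    {"dx": 0, "dy": 0, "dz": 0, "spin": -0.125},
    {"dx": 0, "dy": 0, "dz": 0, "spin": -0.125},
    {"dx": 0, "dy": 0, "dz": 0, "spin": -0.125},
    {"dx": 0, "dy": 0, "dz": 0, "spin": -0.125},
    {"dx": 0, "dy": 0, "dz": 0, "spin": -0.12},
    {"dx": 0, "dy": 0, "dz": 0, "spin": -0.12},
    {"dx": 0, "dy": 0, "dz": 0, "spin": -0.12},
    {"dx": 3.8, "dy": -2.2, "dz": 0, "spin": 0},
    {"dx": 3.8, "dy": -2.2, "dz": 0, "spin": 0},
    {"dx": 3.7, "dy": -2.2, "dz": 0, "spin": 0},
    {"dx": 3.7, "dy": -2.3, "dz": 0, "spin": 0},
    {"dx": 0, "dy": 0, "dz": 0, "spin": 0},
  ],
  claw=5,
)

```text
time: 25.3
ee_pos: [0.4316, 0.3209, 0.2879]
eef_rot: [0.387, 0.922, -0.002, -0.002]
ft_force: [-0.5, -0.2, -0.0]
width: 0.0501
grip_force: 0.0
```

Request:
move_arm(
  steps=[
    {"dx": 0, "dy": 0, "dz": 0, "spin": 0},
    {"dx": 0, "dy": 0, "dz": 0, "spin": 0},
    {"dx": 0, "dy": 0, "dz": 0, "spin": 0},
  ],
)

```text
time: 25.6
ee_pos: [0.4382, 0.3174, 0.2896]
eef_rot: [0.392, 0.92, -0.001, 0.001]
ft_force: [-0.3, -0.7, -0.2]
width: 0.0502
grip_force: 0.0
```

Run:
```python
from h import *
plan(.436,.318,.30,.77)
c=snap("wrist","w10"); u,v=pix(c,[.436,.318,.011],True); print(u,v); blob(c,u,v,36,.012)
cv2.imwrite("pics/w10c.png",c["img"][60:300,80:560,::-1])
```

```text
t 25.6 j7 0.26 tcp [0.4382 0.3174 0.2896] yaw 0.766 tilt 0.003
spin total -0.004 -> 1 rows of -0.0039
AFTER spin, total cm dx 0.20 dy -0.11 dz -1.04 in >=1 rows
318.9658537433742 200.28231996931243
px (306, 179, 29, 49) ctr mm [438.4 316.6] size [23.9 43.4] long yaw -0.816
```

View pics/w10c.png

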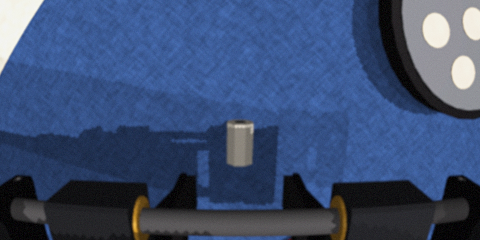

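The short rod is at about (319,203) in the full frame, upright in the view, so it is aligned with the gripper. I'll grasp 8 mm towards its tail.

Run:
```python
from h import *
plan(.4437,.311,.186,.757)
```

```text
t 25.6 j7 0.26 tcp [0.4382 0.3174 0.2897] yaw 0.766 tilt 0.003
spin total 0.009 -> 1 rows of 0.0091
AFTER spin, total cm dx -0.85 dy -0.04 dz 10.37 in >=3 rows
```

Request:
move_arm(
  steps=[
    {"dx": -0.85, "dy": 0, "dz": 0, "spin": 0.01},
    {"dx": 0, "dy": 0, "dz": 3, "spin": 0},
    {"dx": 0, "dy": 0, "dz": 3, "spin": 0},
    {"dx": 0, "dy": 0, "dz": 2.5, "spin": 0},
    {"dx": 0, "dy": 0, "dz": 1, "spin": 0},
    {"dx": 0, "dy": 0, "dz": 0, "spin": 0},
    {"dx": 0, "dy": 0, "dz": 0, "spin": 0},
    {"dx": 0, "dy": 0, "dz": 0, "spin": 0},
  ],
)

```text
time: 26.45
ee_pos: [0.4438, 0.3121, 0.1962]
eef_rot: [0.395, 0.919, 0.0, 0.001]
ft_force: [-1.1, -0.1, -0.1]
width: 0.0498
grip_force: 0.0
```

Run:
```python
from h import *
plan(.4437,.311,.186,.757)
```

```text
t 26.4 j7 0.36 tcp [0.4438 0.3121 0.1962] yaw 0.758 tilt 0.002
spin total 0.001 -> 1 rows of 0.0009
AFTER spin, total cm dx -0.07 dy -0.08 dz 1.02 in >=1 rows
```

Request:
move_arm(
  steps=[
    {"dx": -0.1, "dy": -0.1, "dz": 0.5, "spin": 0},
    {"dx": 0, "dy": 0, "dz": 0.5, "spin": 0},
    {"dx": 0, "dy": 0, "dz": 0, "spin": 0},
    {"dx": 0, "dy": 0, "dz": 0, "spin": 0},
  ],
)

```text
time: 26.85
ee_pos: [0.4431, 0.3104, 0.1848]
eef_rot: [0.395, 0.919, -0.001, 0.001]
ft_force: [0.1, -0.2, -1.1]
width: 0.0502
grip_force: 0.0
```

Request:
move_arm(
  steps=[
    {"dx": 0, "dy": 0, "dz": 0, "spin": 0},
    {"dx": 0, "dy": 0, "dz": 0, "spin": 0},
    {"dx": 0, "dy": 0, "dz": 0, "spin": 0},
    {"dx": 0, "dy": 0, "dz": 0, "spin": 0},
    {"dx": 0, "dy": 0, "dz": 0, "spin": 0},
    {"dx": 0, "dy": 0, "dz": 0, "spin": 0},
    {"dx": 0, "dy": 0, "dz": -3, "spin": 0},
    {"dx": 0, "dy": 0, "dz": -4, "spin": 0},
    {"dx": 0, "dy": 0, "dz": -4, "spin": 0},
    {"dx": 0, "dy": 0, "dz": 0, "spin": 0},
    {"dx": 0, "dy": 0, "dz": 0, "spin": 0},
  ],
  claw=1.5,
  squeeze=25,
)

```text
time: 27.95
ee_pos: [0.4431, 0.3108, 0.2954]
eef_rot: [0.395, 0.919, 0.0, 0.001]
ft_force: [-0.3, -0.8, -1.3]
width: 0.0217
grip_force: 25.0
```

Run:
```python
from h import *
plan(.593,-.14,.3,-.091); plan(.47,.1,.3,.757)
```

```text
t 27.9 j7 0.27 tcp [0.4431 0.3108 0.2954] yaw 0.758 tilt 0.002
spin total 0.849 -> 7 rows of 0.1213
AFTER spin, total cm dx -43.53 dy 19.03 dz -0.46 in >=10 rows
t 27.9 j7 0.27 tcp [0.4431 0.3108 0.2954] yaw 0.758 tilt 0.002
spin total 0.001 -> 1 rows of 0.0014
AFTER spin, total cm dx -17.17 dy -12.52 dz -0.46 in >=5 rows
```

Request:
move_arm(
  steps=[
    {"dx": 0, "dy": 0, "dz": 0, "spin": 0.122},
    {"dx": 0, "dy": 0, "dz": 0, "spin": 0.122},
    {"dx": 0, "dy": 0, "dz": 0, "spin": 0.121},
    {"dx": 0, "dy": 0, "dz": 0, "spin": 0.121},
    {"dx": 0, "dy": 0, "dz": 0, "spin": 0.121},
    {"dx": 0, "dy": 0, "dz": 0, "spin": 0.121},
    {"dx": 0, "dy": 0, "dz": 0, "spin": 0.121},
    {"dx": -3.4, "dy": 1.5, "dz": 0, "spin": 0},
    {"dx": -3.4, "dy": 1.5, "dz": 0, "spin": 0},
    {"dx": -3.4, "dy": 1.5, "dz": 0, "spin": 0},
    {"dx": -3.4, "dy": 1.5, "dz": 0, "spin": 0},
    {"dx": -3.4, "dy": 1.5, "dz": 0, "spin": 0},
  ],
)

```text
time: 29.15
ee_pos: [0.502, 0.1331, 0.294]
eef_rot: [0.738, 0.674, -0.001, 0.001]
ft_force: [-0.1, -0.9, 0.1]
width: 0.0214
grip_force: 25.0
```

Request:
move_arm(
  steps=[
    {"dx": -3.4, "dy": 1.5, "dz": 0, "spin": 0},
    {"dx": -3.4, "dy": 1.5, "dz": 0, "spin": 0},
    {"dx": -3.4, "dy": 1.5, "dz": 0, "spin": 0},
    {"dx": -3.4, "dy": 1.5, "dz": 0, "spin": 0},
    {"dx": -3.4, "dy": 1.5, "dz": 0, "spin": 0},
    {"dx": -3.4, "dy": 1.4, "dz": 0, "spin": 0},
    {"dx": -3, "dy": 1.3, "dz": 0, "spin": 0},
    {"dx": 0, "dy": 0, "dz": 0, "spin": 0},
    {"dx": 0, "dy": 0, "dz": 0, "spin": 0},
    {"dx": 0, "dy": 0, "dz": 0, "spin": 0},
  ],
)

```text
time: 30.15
ee_pos: [0.5824, -0.1066, 0.2947]
eef_rot: [0.738, 0.675, -0.001, 0.0]
ft_force: [0.0, 0.2, -0.0]
width: 0.0219
grip_force: 25.0
```

Run:
```python
from h import *
plan(.5979,-.0754,.222,-.091)
```

```text
t 30.1 j7 0.36 tcp [ 0.5824 -0.1066  0.2947] yaw -0.090 tilt 0.001
spin total 0.001 -> 1 rows of 0.0013
AFTER spin, total cm dx 3.25 dy 1.26 dz 7.27 in >=2 rows
```

Request:
move_arm(
  steps=[
    {"dx": 1.7, "dy": 0.8, "dz": 0, "spin": 0},
    {"dx": 1.6, "dy": 0.7, "dz": 0, "spin": 0},
    {"dx": 0, "dy": 0, "dz": 0, "spin": 0},
    {"dx": 0, "dy": 0, "dz": 3, "spin": 0},
    {"dx": 0, "dy": 0, "dz": 3, "spin": 0},
    {"dx": 0, "dy": 0, "dz": 1.3, "spin": 0},
    {"dx": 0, "dy": 0, "dz": 0, "spin": 0},
    {"dx": 0, "dy": 0, "dz": 0, "spin": 0},
    {"dx": 0, "dy": 0, "dz": 0, "spin": 0},
  ],
)

```text
time: 31.05
ee_pos: [0.6012, -0.0765, 0.2242]
eef_rot: [0.738, 0.674, 0.001, 0.002]
ft_force: [0.2, -0.1, -0.7]
width: 0.0215
grip_force: 25.0
```

Run:
```python
from h import *
plan(.6005,-.0754,.2105,-.091)
c=snap("wrist","w11"); cv2.imwrite("pics/w11c.png",cv2.resize(c["img"][60:300,160:480],None,fx=1.5,fy=1.5)[:,:,::-1])
```

```text
t 31.1 j7 0.36 tcp [ 0.6012 -0.0765  0.2242] yaw -0.091 tilt 0.004
spin total 0.000 -> 1 rows of 0.0002
AFTER spin, total cm dx 0.10 dy -0.08 dz 1.37 in >=1 rows
```

View pics/w11c.png

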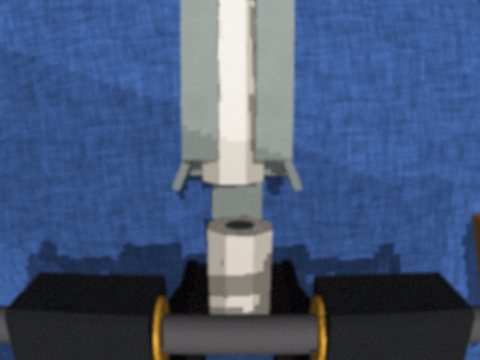

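The short rod (nose at 240,225) is aligned with the long rod's tail (235,175). Lower and insert, which pushes the long rod in.

Request:
move_arm(
  steps=[
    {"dx": 0, "dy": -0.1, "dz": 0.7, "spin": 0},
    {"dx": 0, "dy": 0, "dz": 0.7, "spin": 0},
    {"dx": 0, "dy": 0, "dz": 0, "spin": 0},
    {"dx": 0, "dy": 0, "dz": 0, "spin": 0},
    {"dx": 0, "dy": 0, "dz": 0, "spin": 0},
    {"dx": 0.5, "dy": 0, "dz": 0, "spin": 0},
    {"dx": 0.5, "dy": 0, "dz": 0, "spin": 0},
    {"dx": 0.5, "dy": 0, "dz": 0, "spin": 0},
    {"dx": 0.6, "dy": 0, "dz": 0, "spin": 0},
    {"dx": 0, "dy": 0, "dz": 0, "spin": 0},
    {"dx": 0, "dy": 0, "dz": 0, "spin": 0},
  ],
)

```text
time: 32.2
ee_pos: [0.6016, -0.0551, 0.2087]
eef_rot: [0.738, 0.674, -0.0, 0.001]
ft_force: [-0.3, 0.0, -0.2]
width: 0.0219
grip_force: 25.0
```

Request:
move_arm(
  steps=[
    {"dx": 0, "dy": 0, "dz": 0, "spin": 0},
    {"dx": 0, "dy": 0, "dz": 0, "spin": 0},
    {"dx": 0, "dy": 0, "dz": 0, "spin": 0},
    {"dx": 0, "dy": 0, "dz": 0, "spin": 0},
    {"dx": 0, "dy": 0, "dz": -2.5, "spin": 0},
    {"dx": 0, "dy": 0, "dz": -3, "spin": 0},
    {"dx": -1.5, "dy": 0, "dz": 0, "spin": 0},
    {"dx": -1.5, "dy": 0, "dz": 0, "spin": 0},
  ],
  claw=3.5,
)

```text
time: 33.0
ee_pos: [0.5989, -0.0857, 0.2642]
eef_rot: [0.738, 0.675, 0.0, 0.001]
ft_force: [-0.1, -0.9, -0.0]
width: 0.0348
grip_force: 0.0
```

Run:
```python
from h import *
plan(.5998,-.083,.2135,-.091)
```

```text
t 33.0 j7 0.35 tcp [ 0.5989 -0.0857  0.2642] yaw -0.090 tilt 0.003
spin total 0.001 -> 1 rows of 0.0011
AFTER spin, total cm dx 0.27 dy 0.07 dz 5.07 in >=2 rows
```

Request:
move_arm(
  steps=[
    {"dx": 0, "dy": 0.1, "dz": 0, "spin": 0},
    {"dx": 0, "dy": 0, "dz": 0, "spin": 0},
    {"dx": 0, "dy": 0, "dz": 0, "spin": 0},
    {"dx": 0, "dy": 0, "dz": 0, "spin": 0},
    {"dx": 0, "dy": 0, "dz": 0, "spin": 0},
    {"dx": 0, "dy": 0, "dz": 2.5, "spin": 0},
    {"dx": 0, "dy": 0, "dz": 2.5, "spin": 0},
    {"dx": 0, "dy": 0, "dz": 0, "spin": 0},
    {"dx": 0, "dy": 0, "dz": 0, "spin": 0},
  ],
  claw=0,
)

```text
time: 33.9
ee_pos: [0.5999, -0.0854, 0.2142]
eef_rot: [0.739, 0.674, -0.001, 0.001]
ft_force: [0.7, -0.4, 0.5]
width: 0.0004
grip_force: 0.0
```

Request:
move_arm(
  steps=[
    {"dx": 0.7, "dy": 0, "dz": 0, "spin": 0},
    {"dx": 0.7, "dy": 0, "dz": 0, "spin": 0},
    {"dx": 0.7, "dy": 0, "dz": 0, "spin": 0},
    {"dx": 0.7, "dy": 0, "dz": 0, "spin": 0},
    {"dx": 0.5, "dy": 0, "dz": 0, "spin": 0},
    {"dx": 0.3, "dy": 0, "dz": 0, "spin": 0},
    {"dx": 0.2, "dy": 0, "dz": 0, "spin": 0},
    {"dx": 0, "dy": 0, "dz": 0, "spin": 0},
    {"dx": 0, "dy": 0, "dz": 0, "spin": 0},
  ],
)

```text
time: 34.8
ee_pos: [0.6032, -0.0476, 0.2137]
eef_rot: [0.739, 0.674, -0.0, 0.001]
ft_force: [0.8, 0.6, -0.1]
width: 0.0006
grip_force: 0.0
```

Run:
```python
from h import *
plan(.6035,-.0455,.2135,-.091); print(telemetry.read_state()["ft_force"])
```

```text
t 34.8 j7 0.32 tcp [ 0.6032 -0.0476  0.2137] yaw -0.091 tilt 0.002
spin total -0.000 -> 1 rows of -0.0001
AFTER spin, total cm dx 0.21 dy 0.01 dz 0.02 in >=1 rows
[ 0.78585882  0.58514862 -0.05950586]
```

Request:
move_arm(
  steps=[
    {"dx": 0.1, "dy": 0, "dz": 0, "spin": 0},
    {"dx": 0.1, "dy": 0, "dz": 0, "spin": 0},
    {"dx": 0, "dy": 0, "dz": 0, "spin": 0},
    {"dx": 0, "dy": 0, "dz": 0, "spin": 0},
  ],
)

```text
time: 35.2
ee_pos: [0.6035, -0.0455, 0.2137]
eef_rot: [0.739, 0.674, -0.0, 0.001]
ft_force: [-0.3, 0.3, 0.2]
width: 0.0009
grip_force: 0.0
```

Request:
move_arm(
  steps=[
    {"dx": -1.5, "dy": 0, "dz": 0, "spin": 0},
    {"dx": 0, "dy": 0, "dz": -4, "spin": 0},
    {"dx": 0, "dy": 0, "dz": -4, "spin": 0},
    {"dx": -4, "dy": 0, "dz": 0, "spin": 0},
    {"dx": 0, "dy": 0, "dz": 0, "spin": 0},
    {"dx": 0, "dy": 0, "dz": 0, "spin": 0},
  ],
)

```text
time: 35.8
ee_pos: [0.5978, -0.1023, 0.2939]
eef_rot: [0.74, 0.673, -0.0, 0.001]
ft_force: [-0.4, 0.6, -0.7]
width: 0.0004
grip_force: 0.0
```

Run:
```python
from h import *
c=snap("wrist","w12"); t=snap("top","t12")
a=cv2.resize(c["img"][40:240,220:420],(400,400)); b=cv2.resize(t["img"][80:145,150:450],(800,173))
cv2.imwrite("pics/m12.png",np.vstack([np.hstack([a,cv2.resize(dict(np.load("w7.npz"))["img"][0:200,220:420],(400,400))]),b])[:,:,::-1])
m=np.array([.6041,-.0386,.046]); print(pix(c,m,True),pix(c,[.6041,-.0386,.024],True))
```

```text
(np.float64(319.51612813300096), np.float64(129.58354017286408)) (np.float64(319.45018374427156), np.float64(128.20739354697832))
```

View pics/m12.png

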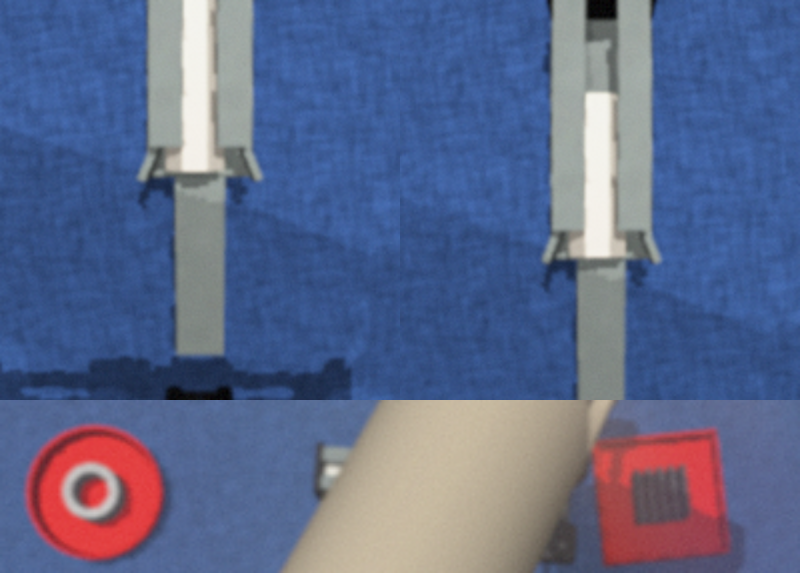

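The tail (left crop 195,172) is about 2 mm inside the lips (180), and the bezel and heat sink lie properly. I'll push once more until the rods touch the end, to be sure.

Run:
```python
from h import *
plan(.6023,-.0575,.2137,-.091)
```

```text
t 35.9 j7 0.36 tcp [ 0.5983 -0.1001  0.2934] yaw -0.091 tilt 0.001
spin total 0.000 -> 1 rows of 0.0001
AFTER spin, total cm dx 4.28 dy 0.02 dz 7.97 in >=2 rows
```

Request:
move_arm(
  steps=[
    {"dx": 4, "dy": 0, "dz": 0, "spin": 0},
    {"dx": 0, "dy": 0, "dz": 4, "spin": 0},
    {"dx": 0, "dy": 0, "dz": 4, "spin": 0},
    {"dx": 0, "dy": 0, "dz": 0, "spin": 0},
    {"dx": 0, "dy": 0, "dz": 0, "spin": 0},
    {"dx": 0.7, "dy": 0, "dz": 0, "spin": 0},
    {"dx": 0.5, "dy": 0, "dz": 0, "spin": 0},
    {"dx": 0.2, "dy": 0, "dz": 0, "spin": 0},
    {"dx": 0, "dy": 0, "dz": 0, "spin": 0},
    {"dx": 0, "dy": 0, "dz": 0, "spin": 0},
  ],
)

```text
time: 36.9
ee_pos: [0.6034, -0.0465, 0.214]
eef_rot: [0.738, 0.674, -0.0, 0.001]
ft_force: [0.1, 0.0, 0.6]
width: 0.0
grip_force: 0.0
```

Request:
move_arm(
  steps=[
    {"dx": 0.1, "dy": 0, "dz": 0, "spin": 0},
    {"dx": 0, "dy": 0, "dz": 0, "spin": 0},
    {"dx": 0, "dy": 0, "dz": 0, "spin": 0},
  ],
)

```text
time: 37.2
ee_pos: [0.6035, -0.0456, 0.2137]
eef_rot: [0.739, 0.674, -0.0, 0.001]
ft_force: [-0.6, -0.1, 0.7]
width: 0.0008
grip_force: 0.0
```

Request:
move_arm(
  steps=[
    {"dx": 0.1, "dy": 0, "dz": 0, "spin": 0},
    {"dx": 0.1, "dy": 0, "dz": 0, "spin": 0},
    {"dx": 0, "dy": 0, "dz": 0, "spin": 0},
    {"dx": 0, "dy": 0, "dz": 0, "spin": 0},
  ],
)

```text
time: 37.6
ee_pos: [0.6035, -0.0441, 0.2137]
eef_rot: [0.739, 0.674, -0.001, 0.001]
ft_force: [-0.7, -5.0, -0.1]
width: 0.0004
grip_force: 2.1
```

Request:
move_arm(
  steps=[
    {"dx": -1.5, "dy": 0, "dz": 0, "spin": 0},
    {"dx": 0, "dy": 0, "dz": -4, "spin": 0},
    {"dx": 0, "dy": 0, "dz": -4, "spin": 0},
    {"dx": -4, "dy": 0, "dz": 0, "spin": 0},
    {"dx": 0, "dy": 0, "dz": 0, "spin": 0},
    {"dx": 0, "dy": 0, "dz": 0, "spin": 0},
  ],
)

```text
time: 38.2
ee_pos: [0.5981, -0.0997, 0.2939]
eef_rot: [0.739, 0.673, 0.0, 0.001]
ft_force: [-0.6, 0.9, -0.2]
width: 0.0002
grip_force: 0.0
```

Run:
```python
from h import *
c=snap("wrist","w13"); cv2.imwrite("pics/w13c.png",cv2.resize(c["img"][40:240,220:420],(600,600),interpolation=cv2.INTER_CUBIC)[:,:,::-1])
```

```text
(no output)
```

View pics/w13c.png

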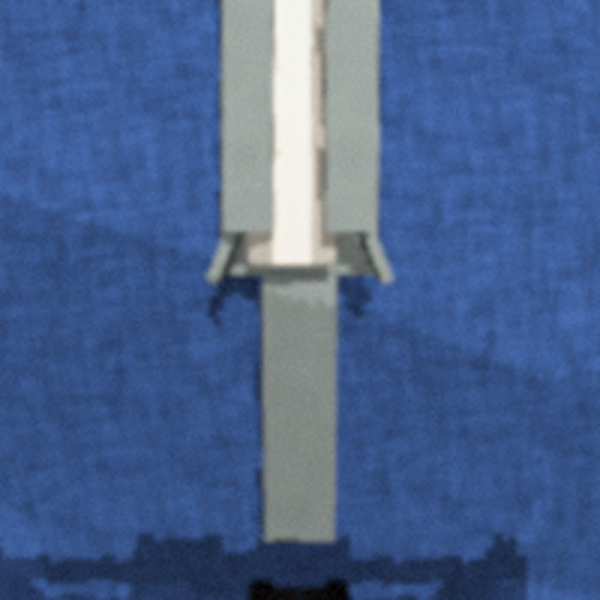

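The 5 N rise shows the rods met the closed end. The tail (293,262) is inside the lips (280), and the gripper touches nothing.

```bash
python3 -c "
from bench import job
print(job.close_job())"
```

```text
the job is handed in; nothing more can be done
None
```

The job is done and handed in at about 38 s: the heat sink lies fins up in the tray, the bezel lies flat in the dish, both rods are fully in the tube (long one first), and the timer and pink look-alikes were not touched.

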